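# Snap the cable clip onto the handlebar tube and slide it up to the collar

## Robot

A 6-joint arm with a two-finger parallel gripper is mounted at the origin on the work surface. World frame = base frame: x ahead of the robot, y to its left, z up, the work surface at z = 0. Lengths are in m, angles in rad, forces in N, time in s.
With the tool pointing down it reaches from about 0.35 to 0.8 m from the base axis. Payload 7.3 kg.
Tool frame: the origin (TCP) lies between the finger pads; the fingertips stand 25 mm ahead of it and the grasp point (between the pads) lies 6 mm ahead of it (r.tip_extent is the distance from the TCP to the fingertips, in m); z points along the fingers, y is the direction in which the jaws open and shut (so a half turn about z gives the same grasp; the last joint's range is limited). The gripper opens to 85 mm and grips with 20 to 120 N. Pads are 22 mm wide; open, the fingers measure 114 mm over their backs; the gripper's body (76 mm by 85 mm) begins 54 mm behind the grasp point. The pads swing forward as they close: fully open they stand 13 mm farther back than shut.
Start: joints at [-1.364, 0.342, 1.524, -0, 1.275, -0.146], TCP at [0.181, -0.493, 0.256] pointing down, gripper open.
Joint ranges: [-2.53, 2.53], [-0.77, 2.02], [0.04, 2.7], [-1, 4.14], [0.28, 2.66], [-3.11, 3.11]. Speed limits (rad/s): [2.57, 2.57, 3.14, 3.14, 3.14, 3.14].

## Interface

Orientations are given as a unit quaternion [x, y, z, w].
In Python, from workcell import r, command_gripper, optics gives the robot as it stands. The module is installed in compiled form; this text tells all that it offers. Calls block until the motion is done:
- r.reach(position, orientation): joint-space move of the TCP to a pose.
- r.move_straight(position, orientation=None, speed=0.15, max_force=None): straight line of the TCP; orientation=None keeps the orientation; speed is the mean speed in m/s. With max_force (N) it stops when the force on the tool has changed by that much, and returns True; else False.
- r.movej(angles): joint-space move.
- command_gripper(opening, force=None): finger opening in m; force is the grip in N (None keeps the last); returns when the fingers have stopped.
- r.hold(seconds).
- r.solve_ik(position, orientation): joint angles nearest the present ones, or None.
- r.read_state(): the state.
- optics.get_image(name): name is "scene" or "top" or "wrist"; returns (picture, depth): 400x640x3 uint8, red, green, blue; 400x640 float32, m along the optical axis (not along the pixel's ray), 0 where there is no reading.
- optics.camera_model(name): a dict with "K" (3x3 intrinsics, pixels), "R" (3x3) and "t" (3): a world point X has camera coordinates R X + t; the wrist camera has in their place "tool_from_camera" (4x4, takes a point from camera to tool coordinates, whose origin is the TCP and whose axes are the flange's). Camera axes: x right, y down, z forward; pixel columns grow to the right and rows downward; lengths in m; the calibration is good to about 2 mm. A picture is of the moment at which its call begins: read the wrist's pose just before it. camera_model takes no time and is no camera call.
A pose or a line that the arm cannot do raises r.PlanningError and nothing moves.
- r.finish_job(): hands the job in, once; it reports no verdict.
The state is a dict: "time_s": time; "joint_positions": joint angles; "dq": joint speeds; "tau": joint torques, N m; "eef_pos": TCP position; "eef_rot": TCP orientation; "contact_force": force on the tool from outside, world axes, zero at the start; "torque": the same for the moment, N m; "grip_width": finger opening in m.
Only numpy, scipy, OpenCV 4.12 (cv2) and the standard library are available. Lean on these libraries where they do the work, as an engineer would, in place of code of your own. Each camera call takes 0.05 s, during which the arm holds its last target.

## Task

Pick up the orange cable clip by its lug and press it straight down over the bare part of the chromed handlebar tube, well clear of the brass collar (a finger's width or more), until both spring arms snap past the tube and it sits fully home; the tube floats on springs, so press gently and never ram it down to its stops. Then slide the clip along the tube until it rests against the brass collar without shoving the collar along, let go, and leave the other things on the bench where they are.

Things in the scene. Friction and masses are not known exactly. Their poses are not given: they have to be found in the camera images.
- clip: Orange cable clip with two sprung steel arms, 24 mm long along its bore, about 46 g. Origin: centre of its round bore (for a 22 mm tube); x is the bore axis, z points up through the lug, the mouth opens to -z; same when turned half round about z. It starts standing mouth down on the bench on its flared arm feet, 18 mm below the origin. Seated, its origin lies on the tube axis.
- clip_lug (a point): Centre of the part of the clip's square lug to grip, 38 mm above the clip's origin. The lug is 14 mm wide in the clip's y and 24 mm long in x, and spans 16 to 50 mm above the clip's origin; the crown under it is 27 mm wide in y, 11 to 16 mm above the origin: keep fingertips above that.
- clip_mouth (a point): Middle of the clip's mouth, 8 mm below its origin, where the arms are 16 mm apart; below, they flare to lips 30 mm apart. The arms meet the tube when the clip's origin is 16 mm above its axis, and snap past at some 11 to 15 N of steady downward push, when it is about 12 mm above. Once home the clip slides along the tube under a newton or two.
- bar_mid (a point): Middle of the axis of the chromed handlebar tube: 22 mm in diameter, 260 mm long, level, 106 mm above the bench at rest. x runs along the tube towards the collar, z up. A black rubber grip up to 38 mm thick covers it from x = -131 to -60 mm; from there on it is bare oiled chrome. Pushed down, the whole tube sinks on its springs, staying level.
- stand: Grey bench stand, fixed, that carries the tube on two sprung plungers. Base 290 x 84 x 14 mm, long side along the tube; two posts at x = -108 and +108 mm, 30 x 44 mm, reaching 46 mm above the bench. Origin on the bench under the tube's middle, axes as the tube's.
- bar (a joint): How far the tube has been pushed down on its springs, m: 0 at rest (up), 0.042 on the stops. It starts to sink at about 1.5 N and then gives 2.5 mm per further newton, so some 30 mm before the clip snaps on; more than 0.039 (about 17 N) counts as rammed onto the stops.
- collar_face (a point): Centre, on the tube axis, of the brass stop collar's flat face on the side of the grip; x runs along the tube, into the collar. The collar is 36 mm in diameter, 16 mm long and clamped lightly: it slips along the tube under about 10 N. With the clip resting against it the clip's origin is 12 mm from this point. It starts 28 to 56 mm from bar_mid along x.
- clutch_plate: Worn clutch plate, a dark disc 108 mm across, 8 mm high, lying flat; origin at the centre of its underside. Leave alone.
- spark_plug: White ceramic spark plug lying on its side, 80 mm long along its x, 20 mm thick; origin on the bench under its hexagon. Leave alone.
- feeler_gauge: Steel feeler gauge set, 90 x 20 x 12 mm, folded; origin at the centre of its underside. Leave alone.
- hex_holder: Blue anodised hex key holder, 62 x 24 x 28 mm, bent keys standing up to 79 mm; origin at the centre of its underside. Leave alone.
There are look-alikes about, which are no part of the job. What is shaped like the clip but purple is not meant.

How it is judged:
On the way:
1. the clip is snapped home on the tube, at least 5 mm clear of the collar (y of clip in the frame of bar_mid between -0.0025 and 0.0025 m and z of clip in the frame of bar_mid between -0.0025 and 0.0025 m and angle between the x axis of clip and the x axis of bar_mid, either way round below 0.1 rad and x of clip in the frame of collar_face below -0.017 m), for 0.1 s.
At the end, for the whole second after the job is handed in: The clip sits home on the tube (its bore axis within 2.5 mm of the tube axis and in line within 0.1 rad), its end within 2 mm of the collar's face, the collar within 3 mm of where it started, the tube risen to its rest height, the clip still and released (y of clip in the frame of bar_mid between -0.0025 and 0.0025 m and z of clip in the frame of bar_mid between -0.0025 and 0.0025 m and angle between the x axis of clip and the x axis of bar_mid, either way round below 0.1 rad and x of clip in the frame of collar_face between -0.014 and -0.01 m and distance of collar_face from where it was at the start of the episode below 0.003 m and value of joint bar below 0.002 m and linear speed of clip below 0.01 m/s); the robot touches nothing.
It fails at once if the tube is rammed down onto its stops (more than 39 mm, about 17 N) (value of joint bar above 0.039 m).
It fails at once if a bystander is moved more than 15 mm (distance of any of clutch_plate, spark_plug, feeler_gauge, hex_holder from where it was at the start of the episode above 0.015 m).
It also fails if it takes over 64 s, if anything falls off the work surface, if the arm or the gripper's body presses on something with over 40 N, if the wrist force passes 120 N, or if a joint passes its speed limit or range.

## Working session

There is one attempt and no reset: what is moved stays moved. The work goes in short steps, each a Python script; the robot and the scene stay as the last script left them, time stands still between calls to the robot, and variables do not carry over. Pictures are saved under pics/ and viewed, and the job is handed in when it is done.

```bash
mkdir -p pics; ls
python3 - <<'E'
from workcell import r, optics
import cv2,numpy as np
print(r.read_state())
for n in ("scene","top"):
    p,d=optics.get_image(n); cv2.imwrite(f"pics/{n}0.png",p[...,::-1]); np.save(f"{n}0.npy",d); np.save(f"{n}0p.npy",p)
    print(n,optics.camera_model(n))
print(optics.camera_model("wrist"),r.tip_extent)
E
```

```text
pics
{'time_s': 0.0, 'joint_positions': array([-1.36399278e+00,  3.42722461e-01,  1.52503541e+00, -1.64950153e-05,
        1.27539028e+00, -1.45990598e-01]), 'dq': array([-0.00071388, -0.00062368,  0.00063607, -0.00027121,  0.00042114,
        0.00071321]), 'tau': array([ 7.77659006e-04, -4.33681440e+01, -2.46007884e+01, -3.29456598e-04,
        7.89303042e-03, -1.63005984e-05]), 'eef_pos': array([ 0.18134332, -0.49229322,  0.25561965]), 'eef_rot': array([ 9.84481616e-01,  1.75486019e-01, -3.15295997e-05, -7.77146243e-04]), 'contact_force': array([ 0.20584844,  0.25226815, -0.78768823]), 'torque': array([0.02928861, 0.0214444 , 0.03895722]), 'grip_width': 0.08500192650090906}
scene {'K': array([[403.4982383 ,   0.        , 320.77092843],
       [  0.        , 403.4982383 , 200.6985948 ],
       [  0.        ,   0.        ,   1.        ]]), 'R': array([[ 0.01002233,  0.99992372, -0.0072192 ],
       [ 0.67300916, -0.0120849 , -0.73953541],
       [-0.73956624,  0.00255328, -0.67307894]]), 't': array([ 0.06150527, -0.34400105,  1.31049294])}
top {'K': array([[374.00621157,   0.        
[... 189 characters left out ...]
    [-9.95284374e-01, -2.16530095e-03, -9.69759075e-02],
       [ 9.69781601e-02, -9.60507692e-04, -9.95286046e-01]]), 't': array([-0.08846508,  0.61990107,  0.6949912 ])}
{'K': array([[279.25207858,   0.        , 316.77609516],
       [  0.        , 279.25207858, 197.55508263],
       [  0.        ,   0.        ,   1.        ]]), 'tool_from_camera': array([[ 1.67592094e-03, -9.61451245e-01, -2.74970354e-01,
         6.95373061e-02],
       [ 9.99998420e-01,  1.77433962e-03, -1.09185388e-04,
        -1.82767855e-04],
       [ 5.92867219e-04, -2.74969737e-01,  9.61452699e-01,
        -1.17885279e-01],
       [ 0.00000000e+00,  0.00000000e+00,  0.00000000e+00,
         1.00000000e+00]])} 0.025
```

View pics/scene0.png

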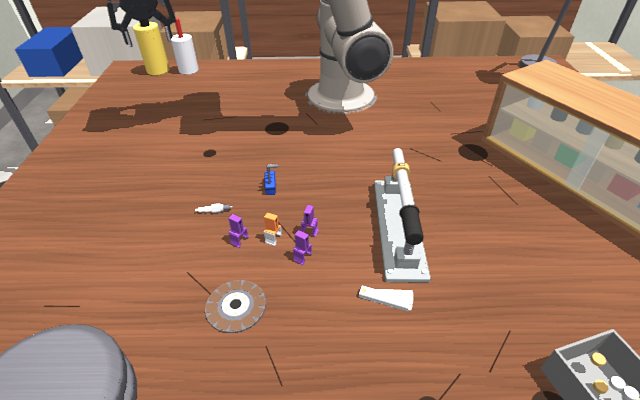

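View pics/top0.png

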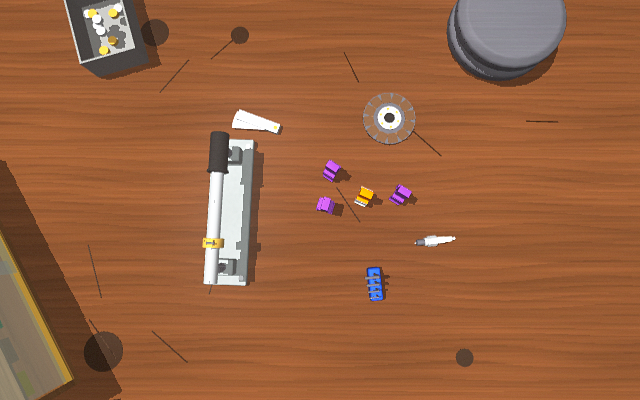

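The scene view shows the orange clip at (271,228) among three purple look-alikes. The top view has it at (364,197), with the tube at (218,140)–(210,283) and the collar at (213,243). Next I'll enlarge and measure.

```bash
cat > h.py <<'E'
from workcell import r, command_gripper, optics
import cv2,numpy as np
from scipy.spatial.transform import Rotation as Rot
def cloud(n,d,cm=None):
    cm=cm or optics.camera_model(n); K=cm["K"]
    v,u=np.mgrid[0:400,0:640]
    c=np.stack([(u-K[0,2])/K[0,0]*d,(v-K[1,2])/K[1,1]*d,d],-1)
    return c,cm
def world(n,d,pose=None):
    c,cm=cloud(n,d)
    if n!="wrist": return (c-cm["t"])@cm["R"]
    T=cm["tool_from_camera"]; t=c@T[:3,:3].T+T[:3,3]
    p,q=pose; return t@Rot.from_quat(q).as_matrix().T+p
def snap(n,tag):
    s=r.read_state(); p,d=optics.get_image(n)
    cv2.imwrite(f"pics/{tag}.png",p[...,::-1])
    return p,d,world(n,d,(s["eef_pos"],s["eef_rot"]))
def crop(p,x0,y0,x1,y1,tag,f=6):
    cv2.imwrite(f"pics/{tag}.png",cv2.resize(p[y0:y1,x0:x1,::-1],None,fx=f,fy=f,interpolation=cv2.INTER_CUBIC))
E
python3 - <<'E'
from h import *
for n in("scene","top"):
    p=np.load(n+"0p.npy");W=world(n,np.load(n+"0.npy"))
    hsv=cv2.cvtColor(p,cv2.COLOR_RGB2HSV)
    if n=="top": crop(p,300,140,430,230,"topc")
    else: crop(p,200,190,330,270,"scenec")
    box=(slice(140,240),slice(300,430)) if n=="top" else (slice(190,270),slice(200,340))
    h=hsv[box];w=W[box]
    for nm,m in(("orange",(h[...,0]>5)&(h[...,0]<22)&(h[...,1]>200)&(h[...,2]>130)),("purple",(h[...,0]>125)&(h[...,0]<160)&(h[...,1]>100))):
        k,l,st,ce=cv2.connectedComponentsWithStats(m.astype(np.uint8))
        for i in range(1,k):
            if st[i,4]<15: continue
            q=w[l==i]; q=q[q[:,2]>0.01]; zt=np.percentile(q[:,2],97); t=q[q[:,2]>zt-0.004]
            print(n,nm,ce[i]+[box[1].start,box[0].start],len(q),"ztop",zt.round(4),"top mean",t.mean(0).round(4),"mn",q.min(0).round(3),q.max(0).round(3),len(t), cv2.minAreaRect((t[:,:2]*1000).astype(np.float32)))
E
```

```text
scene purple [304.58902276 235.51941098] 634 ztop 0.0685 top mean [ 0.651  -0.0994  0.0713] mn [ 0.595 -0.123  0.011] [ 1.2   -0.069  0.628] 141 ((898.1484375, -93.91432189941406), (605.0013427734375, 33.82976531982422), 1.5157194137573242)
scene purple [236.45771144 229.97263682] 338 ztop 0.0684 top mean [ 0.6398 -0.2349  0.0754] mn [ 0.62  -0.256  0.011] [ 1.2   -0.069  0.628] 68 ((907.8824462890625, -149.51409912109375), (605.7647094726562, 23.053178787231445), 17.58328628540039)
top orange [361.72727273 195.87878788] 32 ztop 0.0696 top mean [ 0.6264 -0.1603  0.0681] mn [ 0.616 -0.176  0.032] [ 0.641 -0.156  0.07 ] 7 ((627.676025390625, -159.31817626953125), (13.89624309539795, 7.0140910148620605), 23.963727951049805)
top purple [330.66808511 170.04680851] 210 ztop 0.0703 top mean [ 0.6772 -0.1063  0.076 ] mn [ 0.55  -0.123  0.012] [ 0.697 -0.086  0.752] 92 ((618.9780883789062, -102.48377990722656), (22.70604133605957, 140.2709503173828), 86.1565170288086)
top purple [399.89312977 194.51526718] 231 ztop 0.0707 top mean [ 0.6308 -0.2378  0.0763] mn [ 0.55  -0.252  0.012] [ 0.65  -0.086  0.752] 92 ((588.2597045898438, -170.8011932373047), (25.405467987060547, 183.68492126464844), 32.40812301635742)
top purple [325.36607143 204.60714286] 198 ztop 0.0706 top mean [ 0.6082 -0.0943  0.0762] mn [ 0.55  -0.109  0.013] [ 0.624 -0.079  0.752] 94 ((585.8593139648438, -88.41393280029297), (14.143049240112305, 70.90548706054688), 75.61344909667969)
```

Run:
```python
from h import *
p=np.load("top0p.npy");W=world("top",np.load("top0.npy"))
crop(p,195,120,265,290,"topbar",f=3.5)
z=W[...,2]
m=(z>0.085)&(z<0.15); m[:,:190]=0;m[:,260:]=0;m[:125]=0;m[300:]=0
q=W[m]; t=q
print(len(q), t[:,0].min(),t[:,0].max())
# per x bin: y centre of ridge (max z)
for x in np.arange(t[:,0].min(),t[:,0].max(),0.015):
    s=t[(t[:,0]>=x)&(t[:,0]<x+0.015)]
    print(round(x+.0075,3),len(s),s[:,1].min().round(4),s[:,1].max().round(4),s[:,2].max().round(4))
W=world("scene",np.load("scene0.npy"));p=np.load("scene0p.npy"); crop(p,365,140,440,290,"scenebar",4)
```

```text
2315 0.46997756055652534 0.7295956292670279
0.477 117 0.0897 0.1105 0.1193
0.492 130 0.0895 0.1094 0.1201
0.507 118 0.0888 0.1092 0.1191
0.522 115 0.0887 0.1088 0.1195
0.537 193 0.0805 0.1161 0.1297
0.552 120 0.0869 0.1126 0.1239
0.567 117 0.0868 0.1067 0.1188
0.582 114 0.0859 0.1072 0.1203
0.597 108 0.0857 0.106 0.1202
0.612 110 0.0851 0.1062 0.1201
0.627 116 0.0851 0.1053 0.1193
0.642 109 0.0843 0.1037 0.1195
0.657 157 0.0763 0.1101 0.1264
0.672 162 0.0783 0.1101 0.1255
0.687 162 0.0779 0.1089 0.1245
0.702 161 0.0776 0.107 0.1247
0.717 162 0.0769 0.1084 0.1248
0.732 44 0.0771 0.106 0.1239
```

```bash
python3 -c "
import cv2
a=cv2.imread('pics/topc.png');print(a.shape)"
```

```text
(540, 780, 3)
```

View pics/topc.png

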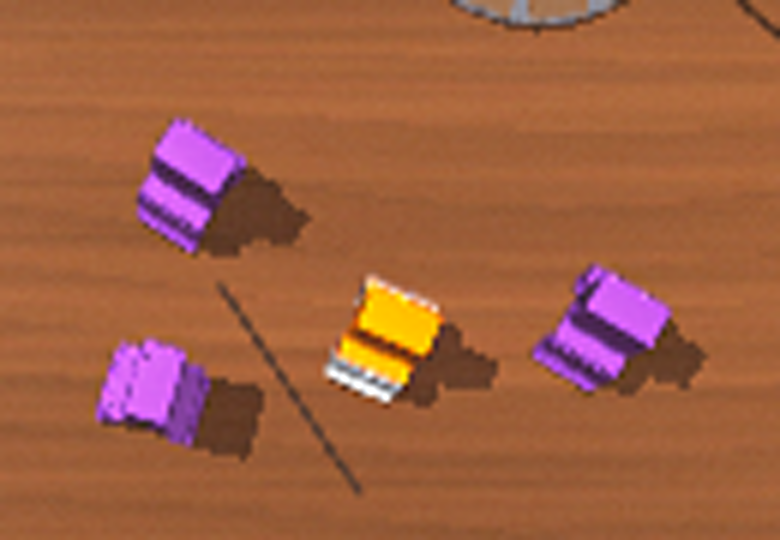

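View pics/scenec.png

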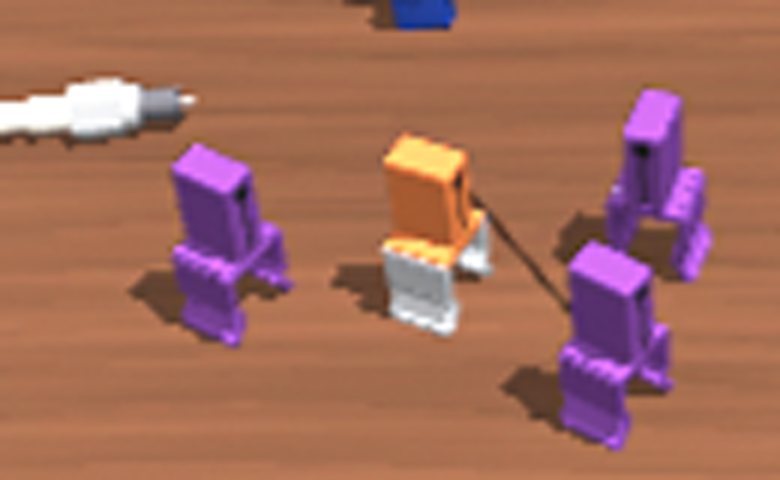

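View pics/topbar.png

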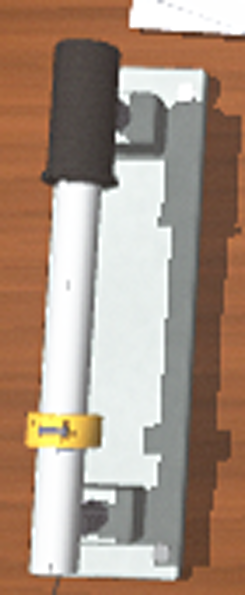

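The crops show the orange lug's top centre near top pixel (367,193), with the bore running along image direction (68,37), so yaw is about 61°. The tube is at yaw about −2° with its collar end towards the robot. Next I'll refine both with two wrist views.

```bash
cat >> h.py <<'E'
def q(psi): return np.array([np.cos(psi/2),np.sin(psi/2),0,0])
def save(tag):
    s=r.read_state(); p,d=optics.get_image("wrist")
    cv2.imwrite(f"pics/{tag}.png",p[...,::-1]); np.savez(f"{tag}.npz",p=p,d=d,pos=s["eef_pos"],rot=s["eef_rot"])
def ray(tag,u,v):
    f=np.load(tag+".npz"); cm=optics.camera_model("wrist");K=cm["K"];T=cm["tool_from_camera"]
    c=np.array([(u-K[0,2])/K[0,0],(v-K[1,2])/K[1,1],1.]); R=Rot.from_quat(f["rot"]).as_matrix()
    return R@T[:3,3]+f["pos"], R@T[:3,:3]@c
def onplane(tag,u,v,z):
    o,d=ray(tag,u,v); return o+d*(z-o[2])/d[2]
def tri(a,b):
    A=[];bb=[]
    for tag,u,v in(a,b):
        o,d=ray(tag,u,v); d=d/np.linalg.norm(d); P=np.eye(3)-np.outer(d,d); A.append(P);bb.append(P@o)
    X=np.linalg.lstsq(np.vstack(A),np.hstack(bb),rcond=None)[0]
    return X,[np.linalg.norm(A[i]@X-bb[i]) for i in(0,1)]
E
python3 - <<'E'
from h import *
psi=np.radians(61)
command_gripper(0.04)
r.reach([0.6,-0.19,0.20],q(psi)); save("w1")
r.move_straight([0.64,-0.14,0.20],speed=.2); save("w2")
s=r.read_state(); print(s["time_s"],s["eef_pos"],s["joint_positions"],s["grip_width"])
E
```

```text
3.0583 [ 0.63961415 -0.14063652  0.1998763 ] [-3.33124996e-01  6.25959332e-01  1.21111188e+00 -5.48239710e-04
  1.30492613e+00  1.73469291e-01] 0.04024159939251337
```

View pics/w1.png

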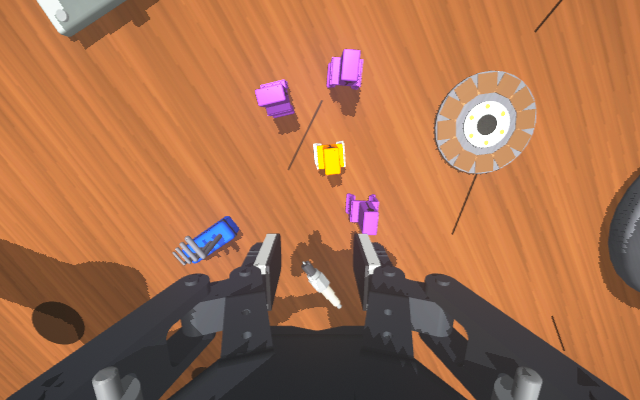

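View pics/w2.png

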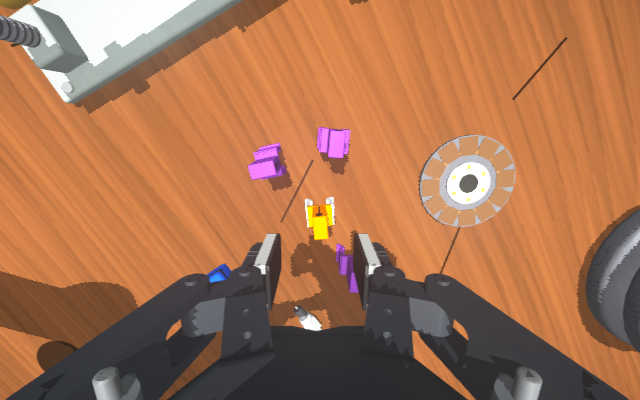

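Run:
```python
from h import *
a=np.load("w1.npz")["p"][130:190,300:360];b=np.load("w2.npz")["p"][185:245,290:350]
im=np.hstack([cv2.resize(x[...,::-1],None,fx=6.5,fy=6.5,interpolation=cv2.INTER_CUBIC) for x in(a,b)])
cv2.imwrite("pics/wc.png",im);print(im.shape)
```

```text
(390, 780, 3)
```

View pics/wc.png

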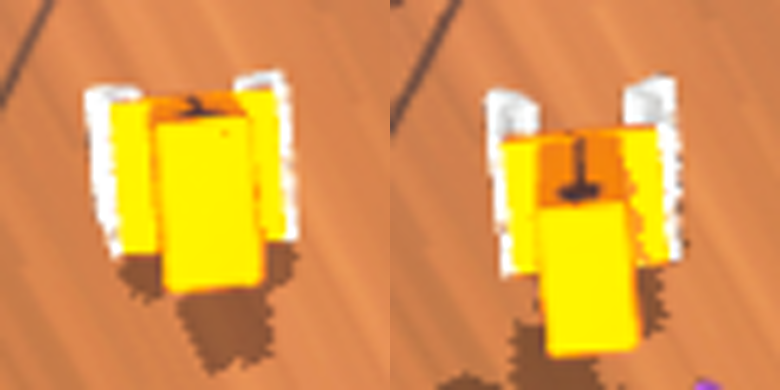

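Both crops show the lug top clearly. Its corners are at (156,124),(250,116),(263,284),(165,292) on the left and (537,208),(627,202),(639,350),(548,357) on the right.

Run:
```python
from h import *
A=np.array([(156,124),(250,116),(263,284),(165,292)],float);B=np.array([(537,208),(627,202),(639,350),(548,357)],float)
B[:,0]-=390
A=(A+.5)/6.5-.5+[300,130];B=(B+.5)/6.5-.5+[290,185]
P=[]
for a,b in zip(A,B):
    X,e=tri(("w1",*a),("w2",*b));P.append(X);print(X.round(4),np.round(e,4))
P=np.array(P)
for tag,C in(("w1",A),("w2",B)):
    Q=np.array([onplane(tag,*c,0.068) for c in C]); bd=(Q[1]+Q[0]-Q[2]-Q[3])/2; wd=(Q[0]+Q[3]-Q[1]-Q[2])/2
    print(tag,Q.mean(0).round(4),"len",np.linalg.norm(bd).round(4),np.degrees(np.arctan2(bd[1],bd[0])),"w",np.linalg.norm(wd).round(4),np.degrees(np.arctan2(wd[1],wd[0])))
print(P.mean(0))
```

```text
[ 0.6256 -0.1562  0.0665] [0. 0.]
[ 0.6376 -0.1616  0.0667] [0.0002 0.0002]
[ 0.6282 -0.1829  0.0676] [0.0001 0.0001]
[ 0.6157 -0.1773  0.0676] [0.0001 0.0001]
w1 [ 0.6267 -0.1693  0.068 ] len 0.0233 65.57093793495976 w 0.0133 155.77895619372228
w2 [ 0.627  -0.1692  0.068 ] len 0.0236 65.43415248615301 w 0.0134 155.55336635279056
[ 0.62677491 -0.16949627  0.06709456]
```

Run:
```python
from h import *
psi=np.radians(65.5)
r.reach([0.6268,-0.1693,0.13],q(psi))
print(r.move_straight([0.6268,-0.1693,0.0635],speed=.08,max_force=8))
command_gripper(0.0,60)
s=r.read_state();print(s["grip_width"],s["eef_pos"],s["contact_force"])
r.move_straight([0.6268,-0.1693,0.20],speed=.15)
s=r.read_state();print(s["time_s"],s["grip_width"],s["eef_pos"],s["contact_force"]);save("w3")
# two views over tube
ps=np.radians(-2.1)
r.reach([0.61,0.06,0.23],q(ps)); save("b1")
r.move_straight([0.61,0.12,0.23],speed=.2); save("b2")
s=r.read_state();print(s["time_s"],s["grip_width"],s["joint_positions"])
```

```text
False
0.013351253516065963 [ 0.62720744 -0.16947806  0.06423434] [0.96857538 0.33664427 3.4110329 ]
5.8583 0.012601095494218355 [ 0.62624525 -0.16908652  0.1987343 ] [ 0.34867122  0.33133128 -0.79281086]
7.8333 0.013001856051283062 [ 7.03637563e-02  5.40722905e-01  1.27889129e+00 -5.38975066e-04
  1.32222617e+00  1.67785758e+00]
```

View pics/b1.png

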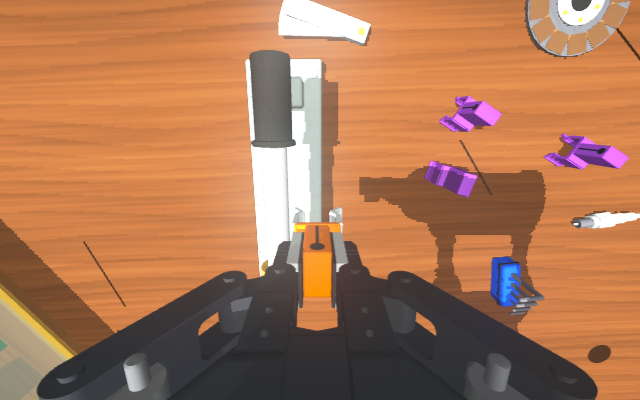

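View pics/b2.png

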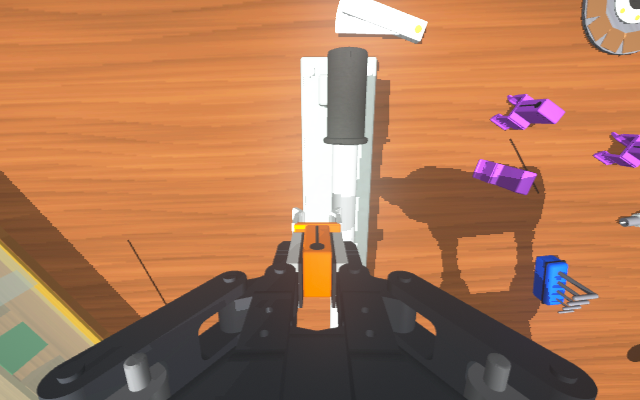

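The pictures show the clip held square in the jaws, with its lug at (318,265), and the tube's bare part running from the grip's edge at (273,143) in b1 and (346,140) in b2. I'll fit a cylinder to the depth readings.

Run:
```python
from h import *
from scipy.optimize import least_squares
def fit(W,name,x0,x1):
    z=W[...,2]; m=(z>0.100)&(z<0.135)&(W[...,0]>x0)&(W[...,0]<x1)&(W[...,1]>0.07)&(W[...,1]<0.125)
    P=W[m]
    def f(p):
        a,b,c=p; dy=(P[:,1]-(a+b*(P[:,0]-.6)))*np.cos(np.arctan(b)); return np.hypot(dy,P[:,2]-c)-.011
    s=least_squares(f,[.097,-.03,.106],loss="soft_l1",f_scale=.001)
    print(name,len(P),s.x.round(4),"deg",np.degrees(np.arctan(s.x[1])).round(2),"res",np.median(abs(f(s.x))).round(4))
fit(world("top",np.load("top0.npy")),"top",.57,.645)
fit(world("scene",np.load("scene0.npy")),"scene",.57,.645)
for t in("b1","b2"):
    F=np.load(t+".npz"); W=world("wrist",F["d"],(F["pos"],F["rot"])); fit(W,t,.60,.645)
    # grip end
    z=W[...,2];g=(abs(W[...,1]-.095)<.006)&(z>.112)&(z<.135)&(W[...,0]>.62)&(W[...,0]<.68)
    P=W[g]; o=np.argsort(P[:,0]); 
    for x in np.arange(.63,.67,.004):
        k=P[(P[:,0]>=x)&(P[:,0]<x+.004)]
        if len(k): print(round(x,3),k[:,2].max().round(4),end=" ")
    print()
W=world("top",np.load("top0.npy"));g=(abs(W[...,1]-.098)<.005)&(W[...,2]>.11)
P=W[g]
for x in np.arange(.525,.565,.002):
    k=P[(P[:,0]>=x)&(P[:,0]<x+.002)]
    if len(k): print(round(x,3),k[:,2].max().round(4),end=" ")
```

```text
top 558 [ 0.097  -0.0311  0.1063] deg -1.78 res 0.0006
scene 282 [ 0.0982 -0.0337  0.1055] deg -1.93 res 0.0005
b1 1251 [ 0.0969 -0.0352  0.106 ] deg -2.02 res 0.0003
0.63 0.1179 0.634 0.1179 0.638 0.1181 0.642 0.118 0.646 0.1192 0.65 0.1185 0.654 0.1182 0.658 0.1262 0.662 0.1249 0.666 0.1231 0.67 0.1241 
b2 1233 [ 0.0968 -0.0312  0.1059] deg -1.79 res 0.0003
0.63 0.1188 0.634 0.1184 0.638 0.1183 0.642 0.1185 0.646 0.1181 0.65 0.1187 0.654 0.1183 0.658 0.126 0.662 0.1253 0.666 0.1237 0.67 0.1233 
0.525 0.1195 0.527 0.1189 0.529 0.1252 0.531 0.127 0.533 0.1272 0.535 0.1276 0.537 0.1297 0.539 0.1293 0.541 0.1276 0.543 0.1255 0.545 0.1239 0.547 0.12 0.549 0.1176 0.551 0.117 0.553 0.1187 0.555 0.1195 0.557 0.1202 0.559 0.1188 0.561 0.1169 0.563 0.1187
```

Run:
```python
from h import *
ps=np.radians(-1.9); x=.597; y=.0969-.033*(x-.6)
r.reach([x,y,.185],q(ps)); save("pre")
r.move_straight([x,y,.171],speed=.05,max_force=5)
r.hold(.2)
f0=r.read_state()["contact_force"];print(f0.round(2),r.read_state()["eef_pos"].round(4))
z=.171;pk=0
while z>.1305:
    z-=.0015; r.move_straight([x,y,z],speed=.015)
    s=r.read_state();f=s["contact_force"]-f0;pk=max(pk,f[2])
    print(round(z,4),s["eef_pos"].round(4),f.round(2),s["torque"].round(2))
    if f[2]>15.7: print("limit");break
    if pk>8 and f[2]<pk-2.5: print("snap");break
r.hold(.2); s=r.read_state();print(s["time_s"],(s["contact_force"]-f0).round(2)); save("post")
np.save("f0.npy",f0)
```

```text
[ 0.58 -0.56 -0.43] [0.5972 0.0971 0.1713]
0.1695 [0.597  0.0969 0.1695] [-1.24 -0.21 -0.04] [-0.04 -0.02  0.06]
0.168 [0.5971 0.0968 0.1682] [-0.82 -1.35  1.96] [-0.25 -0.06 -0.01]
0.1665 [0.5972 0.0968 0.1666] [-0.21 -1.73  2.78] [-0.4  -0.02 -0.03]
0.165 [0.5971 0.0969 0.165 ] [ 0.03 -1.64  3.51] [-0.46 -0.1  -0.01]
0.1635 [0.5971 0.0969 0.1635] [ 1.28 -2.49  2.9 ] [-0.57 -0.07 -0.  ]
0.162 [0.5971 0.0969 0.162 ] [ 0.12 -1.71  3.48] [-0.6  -0.1  -0.08]
0.1605 [0.5971 0.097  0.1605] [ 0.31 -2.02  5.3 ] [-0.61 -0.11  0.  ]
0.159 [0.5971 0.097  0.1591] [ 0.55 -1.73  4.66] [-0.68 -0.05 -0.04]
0.1575 [0.5971 0.097  0.1577] [ 0.24 -2.4   6.2 ] [-0.72  0.03  0.  ]
0.156 [0.5971 0.097  0.1562] [-0.88 -3.01  6.69] [-0.62 -0.02  0.01]
0.1545 [0.5972 0.097  0.1548] [-0.28 -2.81  6.23] [-0.65  0.03  0.02]
0.153 [0.5972 0.097  0.1535] [-1.04 -2.47  6.95] [-0.64  0.06 -0.04]
0.1515 [0.5972 0.097  0.152 ] [-1.86 -2.46  7.58] [-0.65  0.09  0.  ]
0.15 [0.5972 0.097  0.1507] [-1.18 -2.42  7.77] [-0.74  0.08 -0.06]
0.1485 [0.5973 0.097  0.1493] [-0.69 -3.09  8.99] [-0.69  0.02 -0.06]
0.147 [0.5974 0.097  0.1479] [ 0.31 -3.59 10.48] [-0.67  0.08 -0.06]
0.1455 [0.5974 0.097  0.1465] [-1.34 -3.37 10.19] [-0.67  0.05  0.03]
0.144 [0.5975 0.097  0.1451] [-0.81 -2.15 10.65] [-0.69  0.07 -0.03]
0.1425 [0.5976 0.097  0.1437] [-1.81 -2.06 10.38] [-0.62  0.13 -0.03]
0.141 [0.5977 0.097  0.1423] [-1.28 -2.24 11.77] [-0.66  0.1  -0.01]
0.1395 [0.5977 0.097  0.1409] [-1.5  -2.85 12.27] [-0.67  0.11  0.03]
0.138 [0.5978 0.097  0.1395] [-0.85 -2.83 13.14] [-0.68  0.15 -0.02]
0.1365 [0.5979 0.097  0.1381] [-2.45 -3.17 13.23] [-0.73  0.08 -0.02]
0.135 [0.598  0.097  0.1367] [ 0.53 -3.16 12.35] [-0.67  0.08 -0.02]
0.1335 [0.5981 0.097  0.1353] [-0.61 -3.3  13.42] [-0.73  0.04 -0.01]
0.132 [0.5977 0.0971 0.1332] [ 0.11 -2.17  9.87] [-0.54 -0.02 -0.04]
snap
15.5417 [ 0.09 -1.7   8.84]
```

Run:
```python
from h import *
f0=np.load("f0.npy");s=r.read_state();x,y,_=s["eef_pos"]
x=.597; y=.0969-.033*(x-.6)
for z in(.145,.149,.1515,.1525):
    r.move_straight([x,y,z],speed=.02); r.hold(.1); s=r.read_state();print(z,s["eef_pos"].round(4),(s["contact_force"]-f0).round(2),s["torque"].round(2))
save("up"); s=r.read_state();print(s["time_s"])
p,d,W=snap("scene","s1"); crop(p,340,130,470,230,"s1c")
```

```text
0.145 [0.5969 0.0971 0.1448] [ 1.54 -0.68  3.35] [-0.35 -0.45  0.  ]
0.149 [0.5965 0.097  0.1487] [-0.66 -1.11  3.52] [-0.27  0.02 -0.01]
0.1515 [0.5966 0.097  0.1512] [-2.79 -0.38  2.  ] [-0.3   0.33  0.  ]
0.1525 [0.5968 0.097  0.1521] [-1.24 -1.4  -2.25] [-0.35  0.12  0.01]
17.7167
```

View pics/s1c.png

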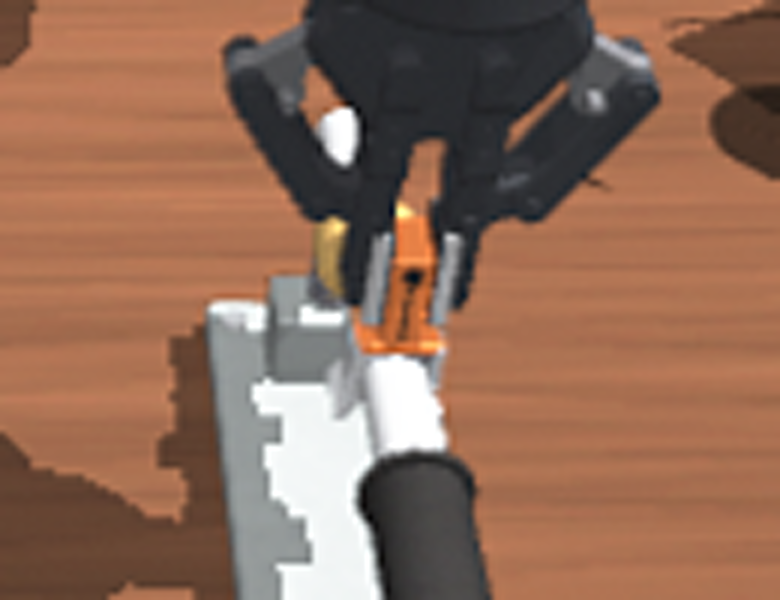

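View pics/up.png

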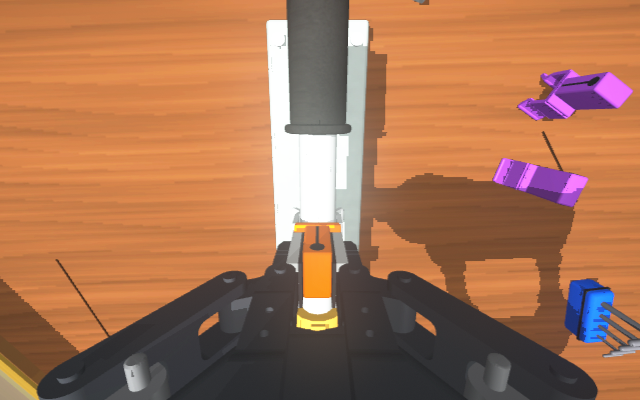

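The clip is on the tube: the wrist view shows its bore in line, with a white gap before the yellow collar at (318,318). Next I slide it towards the collar while watching the force.

Run:
```python
from h import *
f0=np.load("f0.npy");Y=lambda x:.0969-.033*(x-.6)
def F():
    L=[]
    for _ in range(4): r.hold(.03); L.append(r.read_state()["contact_force"]-f0)
    return np.mean(L,0)
z=.1520
for x in(.585,.570):
    hit=r.move_straight([x,Y(x),z],speed=.03,max_force=7); s=r.read_state();print(x,hit,s["eef_pos"].round(4),F().round(2))
    if hit: raise SystemExit
x=.570;base=[]
while x>.548:
    x-=.0008; hit=r.move_straight([x,Y(x),z],speed=.015,max_force=6); s=r.read_state();f=F();print(round(x,4),hit,s["eef_pos"].round(4),f.round(2))
    if hit or (len(base)>3 and f[0]>np.median(base)+2.8): print("contact");break
    base.append(f[0])
print(r.read_state()["time_s"]); save("c1")
p,d,W=snap("scene","s2"); crop(p,340,130,470,230,"s2c")
```

```text
0.585 False [0.5846 0.0974 0.1521] [-1.09 -1.82 -1.77]
0.57 False [0.5697 0.0979 0.152 ] [-1.09 -1.48 -1.72]
0.5692 False [0.5694 0.0979 0.152 ] [ 0.14 -2.14 -2.28]
0.5684 False [0.5684 0.0979 0.152 ] [-0.06 -1.9  -1.77]
0.5676 False [0.5675 0.098  0.152 ] [-0.6  -1.8  -1.44]
0.5668 False [0.5667 0.098  0.152 ] [-0.26 -1.56 -1.75]
0.566 False [0.5659 0.098  0.152 ] [-0.57 -1.68 -1.68]
0.5652 False [0.5651 0.0981 0.152 ] [-0.24 -1.41 -1.68]
0.5644 False [0.5644 0.0981 0.152 ] [-0.62 -1.48 -1.62]
0.5636 False [0.5635 0.0981 0.152 ] [-0.05 -1.32 -1.81]
0.5628 False [0.5628 0.0981 0.152 ] [-0.55 -1.42 -1.79]
0.562 False [0.5619 0.0981 0.152 ] [-0.37 -2.3  -1.36]
0.5612 False [0.5612 0.0981 0.152 ] [-0.63 -1.17 -1.88]
0.5604 False [0.5604 0.0982 0.152 ] [-0.48 -1.83 -1.41]
0.5596 False [0.5595 0.0982 0.152 ] [-0.25 -2.16 -1.87]
0.5588 False [0.5588 0.0983 0.152 ] [-0.19 -1.88 -1.29]
0.558 False [0.5579 0.0983 0.152 ] [-0.44 -1.66 -1.68]
0.5572 False [0.5571 0.0983 0.152 ] [-0.53 -1.27 -1.97]
0.5564 False [0.5569 0.0983 0.1521] [ 3.19 -1.84 -3.26]
contact
25.75
```

View pics/c1.png

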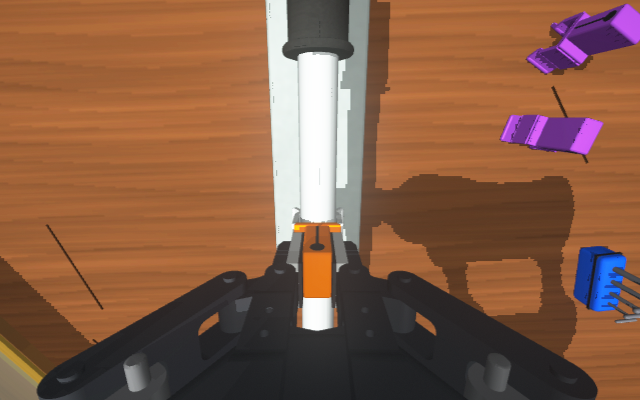

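View pics/s2c.png

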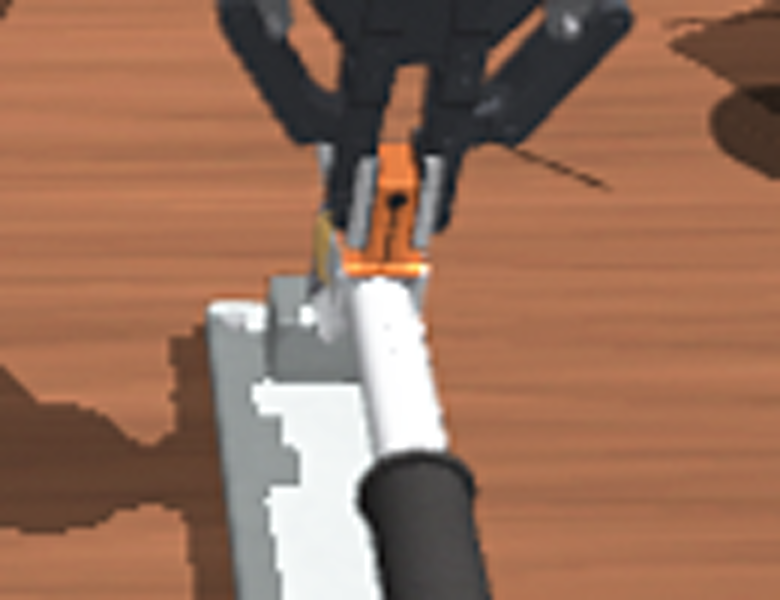

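The collar's edge at (322,245) hasn't moved and the clip is up against it. Now I ease the preload, let go, back off upwards and inspect.

Run:
```python
from h import *
Y=lambda x:.0969-.033*(x-.6)
x=.5568
r.move_straight([x,Y(x),.1516],speed=.01)
command_gripper(0.04); r.hold(.2)
r.move_straight([x,Y(x),.25],speed=.06); s=r.read_state();print(s["time_s"],s["grip_width"],s["contact_force"].round(2))
r.reach([.50,-.12,.30],q(np.radians(-1.9))); r.hold(.3)
for n in("top","scene"):
    p,d,W=snap(n,n+"E"); np.save(n+"E.npy",d); np.save(n+"Ep.npy",p)
    if n=="top": crop(p,180,120,280,295,"topEc",3.4)
    else: crop(p,340,130,470,230,"sceneEc")
print(r.read_state()["time_s"])
```

```text
28.4667 0.03963137017144473 [0.32 0.47 0.51]
29.7833
```

View pics/topEc.png

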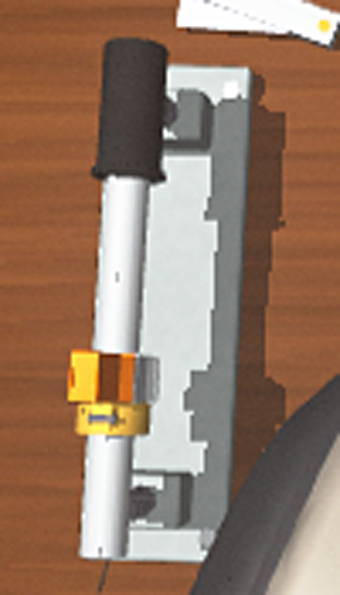

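View pics/sceneEc.png

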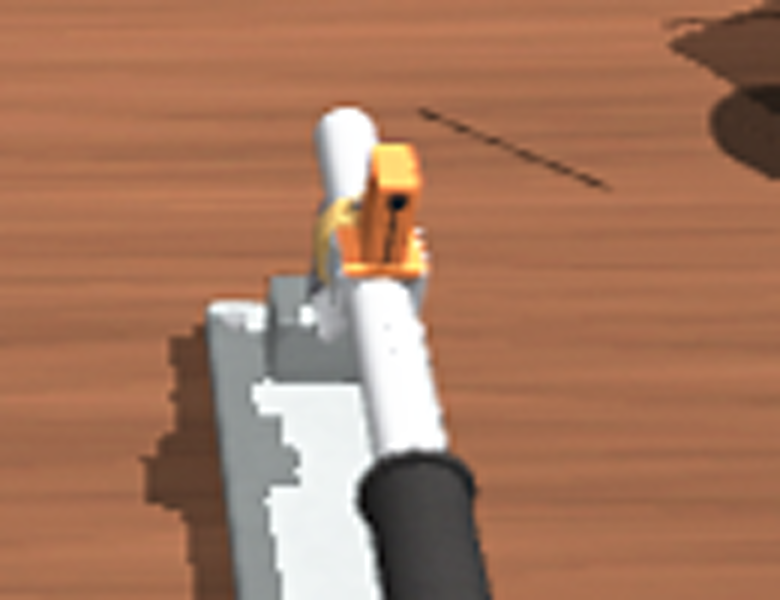

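Run:
```python
from h import *
r.reach([.49,.10,.24],q(np.radians(-1.9))); r.hold(.2); save("e1")
p=np.load("e1.npz")["p"]; crop(p,250,60,390,200,"e1c",4.2)
for n in("topE",):
    p=np.load(n+"p.npy");a=np.load("top0p.npy"); 
    im=np.hstack([cv2.resize(i[225:265,185:235,::-1],None,fx=7.5,fy=7.5,interpolation=cv2.INTER_CUBIC) for i in(a,p)]); cv2.imwrite("pics/cmp.png",im)
print(r.read_state()["time_s"])
```

```text
30.9417
```

View pics/e1.png

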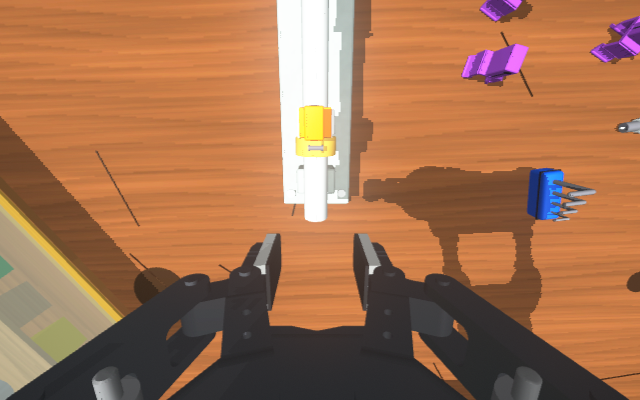

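View pics/e1c.png

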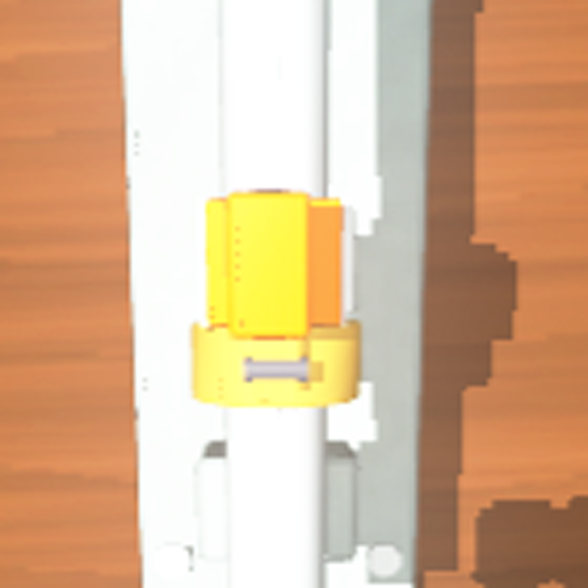

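View pics/cmp.png

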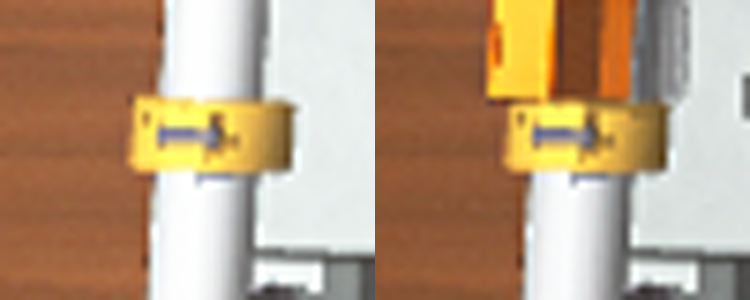

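The collar sits at the same pixels as at the start, and the wrist view shows no gap between clip and collar. One last check on tube height and lug height, then hand in.

Run:
```python
from h import *
a,b=np.load("top0.npy"),np.load("topE.npy")
W0,W1=world("top",a),world("top",b)
for nm,x0,x1 in(("bare",.58,.645),("grip",.67,.72)):
    k=lambda W:(W[...,0]>x0)&(W[...,0]<x1)&(abs(W[...,1]-.095)<.006)&(W[...,2]>.08)
    print(nm,[np.median(W[k(W)][:,2]).round(4) for W in(W0,W1)])
F=np.load("e1.npz");W=world("wrist",F["d"],(F["pos"],F["rot"]))
k=(W[...,2]>.135)&(abs(W[...,0]-.557)<.03)&(abs(W[...,1]-.098)<.03);P=W[k]
t=P[P[:,2]>.15]; print("lug top",t.mean(0).round(4),t.min(0).round(4),t.max(0).round(4),len(t))
p0,p1=np.load("top0p.npy").astype(int),np.load("topEp.npy").astype(int)
D=(abs(p0-p1).sum(-1)>60); 
for nm,(u,v) in dict(plate=(389,118),plug=(436,240),gauge=(256,121),hex=(375,284)).items(): print(nm,D[v-15:v+15,u-25:u+25].mean())
r.finish_job()
```

```text
bare [np.float64(0.1166), np.float64(0.1166)]
grip [np.float64(0.122), np.float64(0.122)]
lug top [0.5586 0.0974 0.2719] [0.5445 0.0919 0.1538] [0.5687 0.1061 0.3583] 1663
plate 0.012
plug 0.03933333333333333
gauge 0.016
hex 0.9986666666666667
the job is handed in; nothing more can be done
```

I clipped the orange clip onto the tube, slid it up against the brass collar, let go and handed the job in at about 31 s. No verdict is reported.

- **Pressing on:** I pressed it on about 39 mm clear of the collar face, in 1.5 mm steps while watching the force. It snapped at about 13.5 N, with the tube down roughly 30 mm. I then eased the tube back up to its rest height.
- **Sliding:** I slid it along until the force along the tube rose by about 3.5 N, well under the 10 N at which the collar slips. The tool was then at x = 0.557, against 0.558 expected from the images.
- **Last checks that agreed:**
  - The tube top reads 0.1166 m both before and after.
  - The collar sits at the same pixels as in the first picture.
  - The wrist picture shows no visible gap between clip and collar.
  - The clutch plate, spark plug and feeler gauge show no real change.
- **Checks that were weak:**
  - The before/after comparison flagged the hex holder as changed. I think that is the arm blocking the top view, because the last wrist picture shows the holder standing, but I did not measure its position.
  - The lug-top depth reading included stray points, so its average is useless. Its lowest value, 0.154 m, is about right for a seated clip (0.156 m expected).
  - In the last wrist picture the lug looks tilted very slightly about the tube, and I did not measure that.

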